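# Put the full soap dispenser at the sink

### The job

One of the three look-alike soap dispensers on the worktop is full and the other two are empty; they are opaque, so lift them a little to feel which is the heavy one. Stand the full one upright in the vacant bay of the sink caddy with its spout towards the sink bowl, let go of it, then prime it: press its pump right down to the stop and let it come back up. The empty ones stay, or go back, standing where they were; leave everything else alone.

Things in the scene. Friction and masses are not known exactly. Their poses are not given: they have to be found in the camera images.
- dispenser_1: one of 3 look-alike opaque white dispensers: the full one 0.38 to 0.52 kg, empty ones 0.07 to 0.12. Square bottle 60 x 60 mm, flat sides up to 113 mm, shoulder at 125; above it a collar (38 mm round) and the pump head, top 163 mm up. Origin: centre of the underside, z up; spout to its -x. Grip its flat +y and -y sides from above, pump between the fingers, tips about 100 mm above its foot
- pump_1 (a joint): pump head of dispenser_1: 0 up, 0.010 m pressed right down to its stop; sprung (2 N to start it, 4.5 N at the stop), comes up by itself
- pump_top_1 (a point): centre of the top of dispenser_1's pump head (32 mm round, flat), on the bottle's axis: press here, straight down
- spout_1 (a point): tip of dispenser_1's spout, 44 mm from the bottle's axis
- dispenser_2: one of 3 look-alike opaque white dispensers: the full one 0.38 to 0.52 kg, empty ones 0.07 to 0.12. Square bottle 60 x 60 mm, flat sides up to 113 mm, shoulder at 125; above it a collar (38 mm round) and the pump head, top 163 mm up. Origin: centre of the underside, z up; spout to its -x. Grip its flat +y and -y sides from above, pump between the fingers, tips about 100 mm above its foot
- pump_2 (a joint): pump head of dispenser_2: 0 up, 0.010 m pressed right down to its stop; sprung (2 N to start it, 4.5 N at the stop), comes up by itself
- pump_top_2 (a point): centre of the top of dispenser_2's pump head (32 mm round, flat), on the bottle's axis: press here, straight down
- spout_2 (a point): tip of dispenser_2's spout, 44 mm from the bottle's axis
- dispenser_3: one of 3 look-alike opaque white dispensers: the full one 0.38 to 0.52 kg, empty ones 0.07 to 0.12. Square bottle 60 x 60 mm, flat sides up to 113 mm, shoulder at 125; above it a collar (38 mm round) and the pump head, top 163 mm up. Origin: centre of the underside, z up; spout to its -x. Grip its flat +y and -y sides from above, pump between the fingers, tips about 100 mm above its foot
- pump_3 (a joint): pump head of dispenser_3: 0 up, 0.010 m pressed right down to its stop; sprung (2 N to start it, 4.5 N at the stop), comes up by itself
- pump_top_3 (a point): centre of the top of dispenser_3's pump head (32 mm round, flat), on the bottle's axis: press here, straight down
- spout_3 (a point): tip of dispenser_3's spout, 44 mm from the bottle's axis
- caddy: fixed stainless sink caddy, 84 x 190 mm, standing on the worktop beside the sink bowl. Origin: at worktop height under its middle; z up, y along its length, -x towards the sink bowl. Two bays: the vacant one at its +y end is for the dispenser, the other at its -y end holds a scrubbing brush under a wire rail 48 mm high
- bay (a point): centre of the vacant bay's floor, 7 mm above the worktop; axes as the caddy. The bay is 78 x 78 mm inside, its walls reach 26 mm above the worktop
- scrub_brush: bystander, to be left alone: wooden scrubbing brush 84 x 46 mm, 36 high, lying in the caddy's other bay. Origin: centre of the underside
- mug: bystander, to be left alone: white mug, 80 mm wide (handle besides), 90 high. Origin: centre of the underside
- tumbler: bystander, to be left alone: glass tumbler, 66 mm wide, 88 high. Origin: centre of the underside
- bowl: bystander, to be left alone: white bowl, 110 mm wide, 50 high. Origin: centre of the underside
- teaspoon: bystander, to be left alone: steel teaspoon lying flat, 140 mm long. Origin: at worktop height about mid-length
- soap_refill: bystander, to be left alone: round translucent green bottle, 64 mm wide, 200 high. Origin: centre of the underside
- coffee_jar: bystander, to be left alone: round jar with black lid, 72 mm wide, 105 high. Origin: centre of the underside
Things that resemble listed ones, but are neither listed nor needed, are in the scene too. What is shaped like the dispenser_2 but purple is not meant.

How it is judged:
On the way, in this order (a step that is already met when the one before it is completed fails the run):
1. the full dispenser stands upright in the vacant bay, spout towards the sink bowl, and has been let go (((z of dispenser_1 in the frame of bay between -0.005 and 0.005 m and horizontal distance between dispenser_1 and bay below 0.018 m and angle between dispenser_1's own z axis and vertical below 0.08 rad and x of spout_1 in the frame of bay below -0.025 m and contact force between dispenser_1 and caddy above 2.4 N and (contact force between dispenser_1 and the fingers below 0.1 N and contact force between dispenser_1 and the arm below 0.1 N)) or (z of dispenser_2 in the frame of bay between -0.005 and 0.005 m and horizontal distance between dispenser_2 and bay below 0.018 m and angle between dispenser_2's own z axis and vertical below 0.08 rad and x of spout_2 in the frame of bay below -0.025 m and contact force between dispenser_2 and caddy above 2.4 N and (contact force between dispenser_2 and the fingers below 0.1 N and contact force between dispenser_2 and the arm below 0.1 N)) or (z of dispenser_3 in the frame of bay between -0.005 and 0.005 m and horizontal distance between dispenser_3 and bay below 0.018 m and angle between dispenser_3's own z axis and vertical below 0.08 rad and x of spout_3 in the frame of bay below -0.025 m and contact force between dispenser_3 and caddy above 2.4 N and (contact force between dispenser_3 and the fingers below 0.1 N and contact force between dispenser_3 and the arm below 0.1 N)))), for 0.2 s.
2. standing there, its pump is pressed right down (((z of dispenser_1 in the frame of bay between -0.005 and 0.005 m and horizontal distance between dispenser_1 and bay below 0.018 m and angle between dispenser_1's own z axis and vertical below 0.08 rad and x of spout_1 in the frame of bay below -0.025 m and value of joint pump_1 above 0.008 m) or (z of dispenser_2 in the frame of bay between -0.005 and 0.005 m and horizontal distance between dispenser_2 and bay below 0.018 m and angle between dispenser_2's own z axis and vertical below 0.08 rad and x of spout_2 in the frame of bay below -0.025 m and value of joint pump_2 above 0.008 m) or (z of dispenser_3 in the frame of bay between -0.005 and 0.005 m and horizontal distance between dispenser_3 and bay below 0.018 m and angle between dispenser_3's own z axis and vertical below 0.08 rad and x of spout_3 in the frame of bay below -0.025 m and value of joint pump_3 above 0.008 m))).
At the end, for the whole second after the job is handed in: the full dispenser, its pump pressed (8 of 10 mm) and up again, rests upright (4.5 deg) on the vacant bay's floor, over 2.4 N on the caddy, within 18 mm of its centre, spout tip 25 mm or more towards the sink bowl; the empty ones stand upright within 80 mm of their starts (((z of dispenser_1 in the frame of bay between -0.005 and 0.005 m and horizontal distance between dispenser_1 and bay below 0.018 m and angle between each of dispenser_1, dispenser_2, dispenser_3's own z axis and vertical below 0.08 rad and x of spout_1 in the frame of bay below -0.025 m and contact force between dispenser_1 and caddy above 2.4 N and value of joint pump_1 below 0.002 m and linear speed of each of dispenser_1, dispenser_2, dispenser_3 below 0.02 m/s and distance of each of dispenser_2, dispenser_3 from where it was at the start of the episode below 0.08 m and height (world z) of each of dispenser_2, dispenser_3 below 0.005 m) or (z of dispenser_2 in the frame of bay between -0.005 and 0.005 m and horizontal distance between dispenser_2 and bay below 0.018 m and angle between each of dispenser_2, dispenser_1, dispenser_3's own z axis and vertical below 0.08 rad and x of spout_2 in the frame of bay below -0.025 m and contact force between dispenser_2 and caddy above 2.4 N and value of joint pump_2 below 0.002 m and linear speed of each of dispenser_2, dispenser_1, dispenser_3 below 0.02 m/s and distance of each of dispenser_1, dispenser_3 from where it was at the start of the episode below 0.08 m and height (world z) of each of dispenser_1, dispenser_3 below 0.005 m) or (z of dispenser_3 in the frame of bay between -0.005 and 0.005 m and horizontal distance between dispenser_3 and bay below 0.018 m and angle between each of dispenser_3, dispenser_1, dispenser_2's own z axis and vertical below 0.08 rad and x of spout_3 in the frame of bay below -0.025 m and contact force between dispenser_3 and caddy above 2.4 N and value of joint pump_3 below 0.002 m and linear speed of each of dispenser_3, dispenser_1, dispenser_2 below 0.02 m/s and distance of each of dispenser_1, dispenser_2 from where it was at the start of the episode below 0.08 m and height (world z) of each of dispenser_1, dispenser_2 below 0.005 m))); the robot touches nothing.
It fails at once if a bystander (brush, mug, tumbler, bowl, teaspoon, green bottle or jar) is moved by more than 40 mm (distance of any of scrub_brush, mug, tumbler, bowl, teaspoon, soap_refill, coffee_jar from where it was at the start of the episode above 0.04 m).
It also fails if it takes over 58 s, if anything falls off the work surface, if the arm or the gripper's body presses on something with over 40 N, if the wrist force passes 120 N, or if a joint passes its speed limit or range.

### The arm

A 6-joint arm with a two-finger parallel gripper is mounted at the origin on the work surface. World frame = base frame: x ahead of the robot, y to its left, z up, the work surface at z = 0. Lengths are in m, angles in rad, forces in N, time in s.
With the tool pointing down it reaches from about 0.35 to 0.975 m from the base axis. Payload 4.9 kg.
Tool frame: the origin (TCP) lies at the very end of the fingers, on their centre line; the grasp point (between the pads) lies 19 mm behind it; z points along the fingers, y is the line along which they close (so a half turn about z gives the same grasp; the last joint's range is limited). The gripper opens to 85 mm and grips with 20 to 120 N. Pads are 22 mm wide; open, the fingers measure 114 mm over their backs; the gripper's body (76 mm by 85 mm) begins 54 mm behind the grasp point. The pads swing forward as they close: fully open they stand 13 mm farther back than shut.
Start: joints at [0.988, 0.053, 1.613, -0, 1.476, -0.119], TCP at [0.28, 0.559, 0.231] pointing down, gripper open.
Joint ranges: [-3.01, 3.01], [-1.01, 2.22], [0.06, 2.58], [-1.02, 4.17], [0.09, 2.62], [-3.14, 3.14]. Speed limits (rad/s): [2.57, 2.57, 3.14, 3.14, 3.14, 3.14].

### API

Orientations are given as a unit quaternion [w, x, y, z].
In Python, from rig import r gives the robot as it stands. The module is installed in compiled form; this text tells all that it offers.
- The arm moves only by the tool play_rows, never from a script. Its argument "plan" is one flat list of numbers, 5 for each row, row after row: the closure, from 0 (fully open) to 1 (shut), then the shift along the tool's x, y, z in cm, then the turn about the tool's z in degrees. In form: [grip, dx, dy, dz, twist, grip, dx, dy, dz, twist, ...]. A call has 1 to 8 rows; each row shifts and turns the commanded pose from where the row before left it, along the tool's axes as they then stand; what a row does not reach is not made up. A row lasts 1/12 s, in which the tool goes at most 41.7 mm and 7.16 degrees, less where a joint would pass 70% of its speed; a pose out of reach is approached as far as the arm can. A call with a gripper value outside its range is refused whole. The fingers move at their own pace and stop on an object; "grip_force" is the grip in N (left out, the last holds). Time passes only in rows, so rows that do not move let the fingers close. It gives the time, the measured TCP pose, the force, the opening and the grip force at its end, in the units of the state.
- r.sense(): the state, without advancing time (a new reading comes with each control period).
- r.capture(name): name is "scene" or "top"; returns a dict with "frame" (480x640x3 uint8, red, green, blue), "K" (3x3 intrinsics, pixels), "xyz" and "rotation" of the camera in the world. Camera axes: x right, y down, z forward; pixel columns grow to the right and rows downward; lengths in m; the calibration is good to about 2 mm. A picture is of the moment at which its call begins. There is no depth.
- r.sign_off(): hands the job in; it is judged then, once.
The state is a dict: "t": time; "joint_positions": joint angles; "joint_vel": joint speeds; "joint_efforts": joint torques, N m; "tcp_pos": TCP position; "tool_rot": TCP orientation; "force": force on the tool from outside, world axes, zero at the start; "moment": the same for the moment, N m; "opening": finger opening in m; "gripper_force": force on a finger pad.
Only numpy, scipy, OpenCV 4.12 (cv2) and the standard library are available. Lean on these libraries where they do the work, as an engineer would, in place of code of your own. Each camera call takes 0.05 s, during which the arm holds its last target. There are 200 camera calls.

## Working session

There is one attempt and no reset: what is moved stays moved. The work goes in short steps, Python scripts to look and compute and a tool call to move; the robot and the scene stay as the last step left them, time stands still between calls to the robot, and variables do not carry over. Pictures are saved under pics/ and viewed, at most 10 in all, crops included, and the job is handed in when it is done.

Besides the shell and the picture viewer there is one more tool, called after "Emit:" in YAML: its name, and indented under it one key for each argument. play_rows: Moves the arm, as the interface text tells. Its arguments: {"type":"object","properties":{"plan":{"type":"array","items":{"type":"number"}},"grip_force":{"type":"number"}},"required":["plan"]}

```bash
mkdir -p pics && python3 - <<'E'
from rig import r
import cv2,pickle
for n in("scene","top"):
    c=r.capture(n); pickle.dump(c,open(n+'.pkl','wb')); cv2.imwrite(f'pics/{n}0.png',c['frame'][:,:,::-1]); print(n,c['K'],c['xyz'],c['rotation'])
print(r.sense())
E
```

```text
scene [[543.48984334   0.         318.73021618]
 [  0.         543.48984334 243.70632645]
 [  0.           0.           1.        ]] [1.14708877 0.33664629 0.85086206] [-0.21155105  0.56075863  0.75399901 -0.268852  ]
top [[570.32400117   0.         326.4636287 ]
 [  0.         570.32400117 248.39302259]
 [  0.           0.           1.        ]] [0.42768886 0.15111726 1.34844707] [-0.03305658  0.71663886 -0.69602354  0.02978664]
{'t': 0.1, 'joint_positions': array([ 9.87999718e-01,  5.33288886e-02,  1.61414549e+00,  1.13135929e-06,
        1.47600553e+00, -1.18955277e-01]), 'joint_vel': array([ 3.76942402e-05, -1.47009730e-03, -2.17068993e-03,  4.63024995e-04,
       -5.99943995e-04, -1.26683489e-03]), 'joint_efforts': array([ 6.17915866e-04, -3.94897056e+01, -3.71364391e+01, -1.08870984e-04,
        3.88134373e-03, -1.53490737e-05]), 'tcp_pos': array([0.27928052, 0.55850446, 0.23016906]), 'tool_rot': array([-3.24873628e-04,  2.29847140e-01,  9.73226285e-01, -8.85942575e-04]), 'force': array([-0.74708491,  0.01684418,  0.65225974]), 'moment': array([ 0.0033611 , -0.02539611,  0.01799605]), 'gripper_force': 0.0, 'opening': 0.08545846914322641}
```

View pics/top0.png

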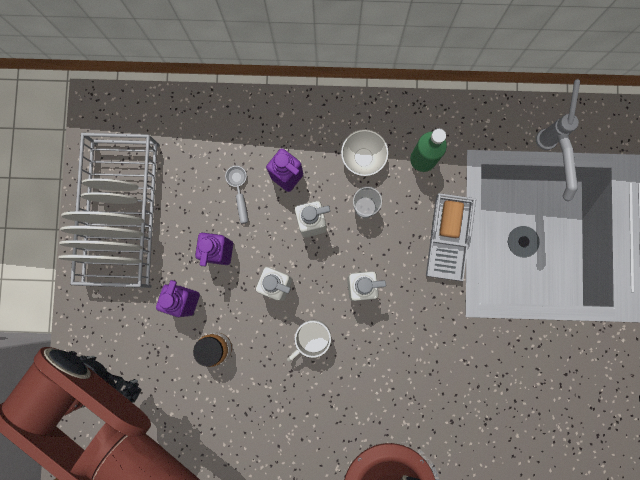

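View pics/scene0.png

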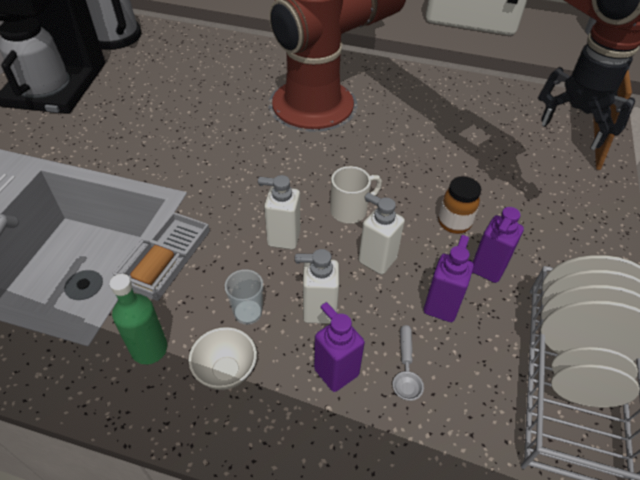

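Top view: the candidates are white dispensers at (311,215), (273,284) and (364,287). The purple look-alikes at (285,170), (213,249) and (178,300) are excluded. The caddy is at (451,238), with its vacant slatted bay at (447,262). In the scene view the whites are at (283,215), (382,237) and (321,287).

Next is one close crop to check the choice, along with white masks.

```bash
cat > h.py <<'E'
import numpy as np,cv2,pickle
from scipy.spatial.transform import Rotation as R
def rot(q): return R.from_quat([q[1],q[2],q[3],q[0]]).as_matrix()
def ray(c,u,v):
    d=rot(c['rotation'])@np.linalg.inv(c['K'])@[u,v,1]; return np.array(c['xyz']),d/np.linalg.norm(d)
def plane(c,u,v,z):
    o,d=ray(c,u,v); return o+d*(z-o[2])/d[2]
def tri(c1,p1,c2,p2):
    o1,d1=ray(c1,*p1);o2,d2=ray(c2,*p2)
    s=np.linalg.lstsq(np.c_[d1,-d2],o2-o1,rcond=None)[0]
    a,b=o1+d1*s[0],o2+d2*s[1]; return (a+b)/2,np.linalg.norm(a-b)
def proj(c,p):
    q=c['K']@rot(c['rotation']).T@(np.array(p)-c['xyz']); return q[:2]/q[2]
def load(n): return pickle.load(open(n+'.pkl','rb'))
E
python3 - <<'E'
from h import *
t,s=load('top'),load('scene')
f=t['frame'][:,:,::-1]
a=cv2.resize(f[190:310,250:400],None,fx=5,fy=5,interpolation=cv2.INTER_CUBIC)
cv2.imwrite('pics/crop_t.png',a)
g=s['frame'][:,:,::-1][165:335,250:420]
b=cv2.resize(g,None,fx=3.5,fy=3.5,interpolation=cv2.INTER_CUBIC)
cv2.imwrite('pics/crop_s.png',b)
d=cv2.resize(f[185:290,420:480],None,fx=5.5,fy=5.5,interpolation=cv2.INTER_CUBIC); cv2.imwrite('pics/crop_c.png',d)
E
```

```text
(no output)
```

View pics/crop_t.png

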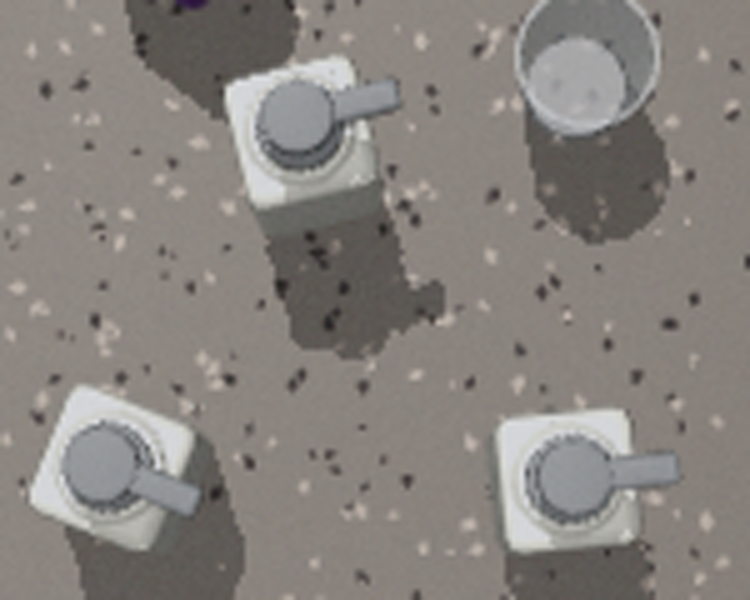

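View pics/crop_s.png

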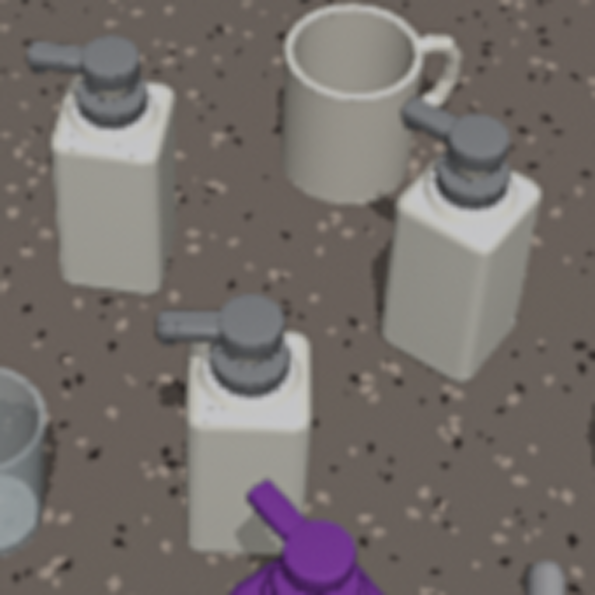

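View pics/crop_c.png

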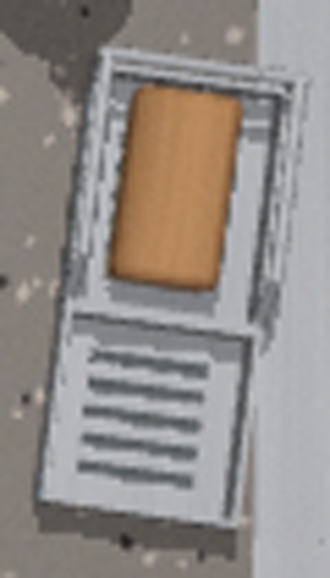

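Top crop: the three white, grey-headed dispensers have heads at crop (297,118)=A, (100,465)=B and (575,475)=C, and all spouts point roughly right, towards the sink. The scene crop agrees, with heads at A (251,318), B (477,138) and C (110,57). The caddy crop shows the brush in the upper bay. The vacant bay has rim corners at (70,315), (258,332), (42,500) and (238,522).

```bash
python3 - <<'E'
from h import *
np.set_printoptions(precision=4,suppress=True)
t,s=load('top'),load('scene')
T=lambda x,y:((x+.5)/5-.5+250,(y+.5)/5-.5+190)
S=lambda x,y:((x+.5)/3.5-.5+250,(y+.5)/3.5-.5+165)
D={'A':((297,118),(251,318),(398,95)),'B':((100,465),(477,138),(190,502)),'C':((575,475),(110,57),(678,468))}
g=cv2.cvtColor(t['frame'],cv2.COLOR_RGB2HSV)
for k,(p,q,sp) in D.items():
    P,e=tri(t,T(*p),s,S(*q)); Q=plane(t,*T(*p),.163); W=plane(t,*T(*sp),.155)
    print(k,P,e,'plane',Q,'spout yaw(deg, dir)',np.degrees(np.arctan2(*(W-Q)[[1,0]])),np.hypot(*(W-Q)[:2]))
m=((g[...,1]<28)&(g[...,2]>195)).astype(np.uint8)
for c in cv2.findContours(m,cv2.RETR_EXTERNAL,cv2.CHAIN_APPROX_NONE)[0]:
    if cv2.contourArea(c)>200:
        b=cv2.minAreaRect(c); w=np.array([plane(t,*x,.115) for x in cv2.boxPoints(b)])
        print(np.round(b[0],1),w.mean(0)[:2],[round(float(np.linalg.norm(w[i]-w[i+1])),4) for i in(0,1)],[round(float(np.degrees(np.arctan2(*(w[i+1]-w[i])[[1,0]]))),1) for i in(0,1)])
C=lambda x,y:((x+.5)/5.5-.5+420,(y+.5)/5.5-.5+185)
w=np.array([plane(t,*C(*x),.026) for x in((70,315),(258,332),(238,522),(42,500))]);print(w[:,:2],w.mean(0))
for i in range(4):d=w[(i+1)%4]-w[i];print(np.linalg.norm(d),np.degrees(np.arctan2(d[1],d[0])))
sl=np.array([plane(t,*C(*x),.007) for x in((95,353),(208,371),(192,482),(78,466))]);print('slots',sl.mean(0))
# outer caddy far corners at rail height
w=np.array([plane(t,*C(*x),.048) for x in((105,48),(305,80))]);print(w)
E
```

```text
A [0.6075 0.1963 0.1568] 0.0017924448277396652 plane [0.6063 0.197  0.163 ] spout yaw(deg, dir) -73.76569267167575 0.043813038702602086
B [0.459  0.2737 0.1552] 0.0024222311055059225 plane [0.4586 0.2741 0.163 ] spout yaw(deg, dir) -110.70328711685733 0.039913465333916355
C [0.4605 0.076  0.157 ] 0.001031050208953703 plane [0.4602 0.0769 0.163 ] spout yaw(deg, dir) -84.22080175897136 0.043656467658241736
[309.3 338.8] [0.3423 0.1894] [0.0891, 0.0753] [-83.9, -173.9]
[ 24.7 305.3] [0.3958 0.8052] [0.1056, 0.1065] [1.4, -91.5]
[ 27.1 272.1] [0.4671 0.8054] [0.0284, 0.1058] [0.5, -92.4]
[365.6 161.8] [0.7313 0.0779] [0.0603, 0.0417] [-86.0, -176.5]
[[ 0.5679 -0.087 ]
 [ 0.563  -0.1666]
 [ 0.4824 -0.1588]
 [ 0.4892 -0.0762]] [ 0.5256 -0.1221  0.026 ]
0.07971523639322549 -93.54196106573036
0.08096605623745015 174.47059080170993
0.08282075781122195 85.25526478324076
0.07939803425565269 -7.8000315642399185
slots [ 0.5265 -0.1223  0.007 ]
[[ 0.6786 -0.0963  0.048 ]
 [ 0.6674 -0.1802  0.048 ]]
```

Emit:
play_rows:
  plan: [0, -2.9, -1.74, 0, 0, 0, -2.9, -1.74, 0, 0, 0, -2.9, -1.74, 0, 0, 0, -2.9, -1.74, 0, 0, 0, -2.9, -1.74, 0, 0, 0, -2.9, -1.74, 0, 0, 0, -2.9, -1.74, 0, 0, 0, -2.9, -1.74, 0, 0]
  grip_force: 40

```text
t: 0.77
tcp_pos: [0.4251, 0.3291, 0.2308]
tool_rot: [-0.0, 0.23, 0.973, -0.0]
force: [0.5, -0.3, 0.5]
opening: 0.0857
gripper_force: 0.0
```

Emit:
play_rows:
  plan: [0, -2.8, -1.74, 0, 0, 0, -2.8, -1.74, 0, 0, 0, 0, 0, 0, 7, 0, 0, 0, 0, 7, 0, 0, 0, 0, 7, 0, 0, 0, 0, 7, 0, 0, 0, 0, 7, 0, 0, 0, 0, 7]

```text
t: 1.43
tcp_pos: [0.459, 0.2743, 0.2307]
tool_rot: [-0.0, 0.566, 0.824, -0.0]
force: [-0.2, 0.6, 0.9]
opening: 0.0855
gripper_force: 0.0
```

Emit:
play_rows:
  plan: [0, 0, 0, 0, 7, 0, 0, 0, 0, 7, 0, 0, 0, 0, 7, 0, 0, 0, 0, 7, 0, 0, 0, 0, 7, 0, 0, 0, 0, 7, 0, 0, 0, 0, 1.5, 0, 0, 0, 0, 0]

```text
t: 2.1
tcp_pos: [0.459, 0.2744, 0.2307]
tool_rot: [-0.0, 0.829, 0.559, -0.0]
force: [-0.0, -0.1, -0.2]
opening: 0.0854
gripper_force: 0.0
```

```bash
cat > st.py <<'E'
from h import *
from rig import r
np.set_printoptions(precision=4,suppress=True)
def go(tx=None,ty=None,tz=None,yaw=None):
    s=r.sense(); M=rot(s['tool_rot']); y=np.degrees(np.arctan2(M[1,1],M[0,1])); p=s['tcp_pos']
    print('t',round(s['t'],2),'tcp',p,'yaw',round(y,2),'tilt',round(np.degrees(np.arccos(-M[2,2])),2),'F',s['force'],'M',s['moment'],'open',round(s['opening'],4),'gf',s['gripper_force'],'q',s['joint_positions'])
    d=np.array([v if v is not None else p[i] for i,v in enumerate((tx,ty,tz))])-p
    print('shift cm',M.T@d*100,'twist',None if yaw is None else y-yaw)
E
python3 -c "
from st import *
go(.459,.274,.1,-22)"
```

```text
t 2.1 tcp [0.459  0.2744 0.2307] yaw -22.09 tilt 0.06 F [-0.0043 -0.0996 -0.1715] M [0.0798 0.0301 0.0068] open 0.0854 gf 0.0 q [ 0.3996 -0.1634  1.8214 -0.      1.4845  0.7851]
shift cm [-0.027   0.0227 13.074 ] twist -0.08937642492436737
```

Emit:
play_rows:
  plan: [0, 0, 0, 2.5, 0, 0, 0, 0, 2.5, 0, 0, 0, 0, 2.5, 0, 0, 0, 0, 2.5, 0, 0, 0, 0, 1.5, 0, 0, 0, 0, 1.0, 0, 0, 0, 0, 0.5, 0, 0, 0, 0, 0, 0]

```text
t: 2.77
tcp_pos: [0.4587, 0.2743, 0.1003]
tool_rot: [-0.0, 0.829, 0.559, -0.001]
force: [0.5, 0.4, 0.9]
opening: 0.0852
gripper_force: 0.0
```

Emit:
play_rows:
  plan: [1, 0, 0, 0, 0, 1, 0, 0, 0, 0, 1, 0, 0, 0, 0, 1, 0, 0, 0, 0, 1, 0, 0, 0, 0, 1, 0, 0, 0, 0, 1, 0, 0, 0, 0, 1, 0, 0, 0, 0]

```text
t: 3.43
tcp_pos: [0.4609, 0.2752, 0.1033]
tool_rot: [0.0, 0.829, 0.559, 0.002]
force: [1.2, -0.3, 5.2]
opening: 0.0593
gripper_force: 43.4
```

```bash
python3 -c "
from st import *
go(.459,.274,.12,-22)"
```

```text
t 3.43 tcp [0.4609 0.2752 0.1033] yaw -22.08 tilt 0.24 F [ 1.2037 -0.3132  5.227 ] M [ 0.034  -0.1762  0.0026] open 0.0593 gf 43.440717458724976 q [ 0.3995 -0.0451  1.933   0.0001  1.2494  0.7848]
shift cm [-0.1729 -0.1253 -1.6669] twist -0.0774636334423704
```

Emit:
play_rows:
  plan: [1, 0, 0, -1, 0, 1, 0, 0, -1, 0, 1, 0, 0, -1, 0, 1, 0, 0, -1, 0, 1, 0, 0, 0, 0, 1, 0, 0, 0, 0, 1, 0, 0, 0, 0, 1, 0, 0, 0, 0]

```text
t: 4.1
tcp_pos: [0.4588, 0.2743, 0.1405]
tool_rot: [-0.0, 0.829, 0.559, -0.001]
force: [-0.1, 0.1, -0.6]
opening: 0.0587
gripper_force: 43.0
```

```bash
python3 -c "
from st import *
go()"
```

```text
t 4.1 tcp [0.4588 0.2743 0.1405] yaw -22.08 tilt 0.08 F [-0.1496  0.1042 -0.6256] M [ 0.07   -0.0098 -0.0134] open 0.0587 gf 43.03519606590271 q [ 0.3995 -0.089   1.9081  0.      1.3239  0.7848]
shift cm [0. 0. 0.] twist None
```

Emit:
play_rows:
  plan: [1, 0, 0, 0, 0, 1, 0, 0, 0, 0]

```text
t: 4.27
tcp_pos: [0.4589, 0.2743, 0.1406]
tool_rot: [-0.0, 0.829, 0.559, -0.001]
force: [0.4, -0.4, -0.7]
opening: 0.0592
gripper_force: 43.0
```

B weighs about 0.07 kg, so it is empty; I'll put it back.

Emit:
play_rows:
  plan: [1, 0, 0, 1, 0, 1, 0, 0, 1, 0, 1, 0, 0, 1, 0, 1, 0, 0, 0.5, 0, 1, 0, 0, 0.2, 0, 1, 0, 0, 0, 0, 0, 0, 0, 0, 0, 0, 0, 0, 0, 0]

```text
t: 4.93
tcp_pos: [0.4593, 0.2745, 0.104]
tool_rot: [0.0, 0.829, 0.559, -0.0]
force: [0.8, -0.3, 0.1]
opening: 0.0809
gripper_force: 0.0
```

Emit:
play_rows:
  plan: [0, 0, 0, 0, 0, 0, 0, 0, 0, 0, 0, 0, 0, 0, 0, 0, 0, 0, -1, 0, 0, 0, 0, -2.5, 0, 0, 0, 0, -3.5, 0, 0, 0, 0, -3.5, 0, 0, 0, 0, -2.5, 0]

```text
t: 5.6
tcp_pos: [0.4601, 0.2749, 0.2388]
tool_rot: [0.0, 0.829, 0.559, 0.002]
force: [0.7, 0.8, 0.0]
opening: 0.0854
gripper_force: 0.0
```

```bash
python3 - <<'E'
from st import *
go(.4603,.0765,.1,4.5)
c=r.capture('top'); pickle.dump(c,open('top1.pkl','wb')); cv2.imwrite('pics/top1.png',cv2.resize(c['frame'][180:320,220:400,::-1],None,fx=4,fy=4,interpolation=cv2.INTER_CUBIC))
E
```

```text
t 5.6 tcp [0.4601 0.2749 0.2388] yaw -22.07 tilt 0.25 F [0.6866 0.7987 0.0239] M [-0.0251  0.0192  0.0241] open 0.0854 gf 0.0 q [ 0.3996 -0.1689  1.8129 -0.      1.4931  0.7848]
shift cm [-18.4193   7.4263  13.8418] twist -26.571744244219374
```

View pics/top1.png

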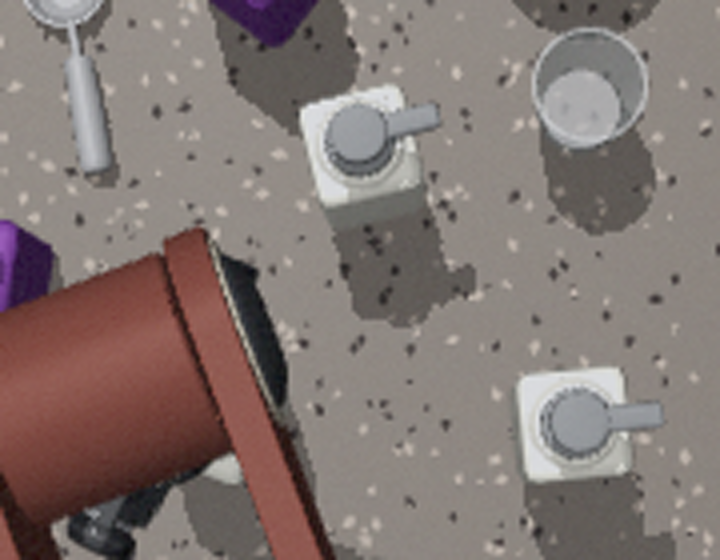

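B is hidden under the arm at crop (220,465). A at (358,130) and C at (578,422) are unmoved. On to C.

Emit:
play_rows:
  plan: [0, -3.07, 1.24, 0, 0, 0, -3.07, 1.24, 0, 0, 0, -3.07, 1.24, 0, 0, 0, -3.07, 1.24, 0, 0, 0, -3.07, 1.24, 0, 0, 0, -3.07, 1.24, 0, 0, 0, 0, 0, 0, -6.65, 0, 0, 0, 0, -6.65]

```text
t: 6.32
tcp_pos: [0.4591, 0.074, 0.2351]
tool_rot: [0.0, 0.759, 0.652, 0.0]
force: [0.2, 0.5, 1.0]
opening: 0.0855
gripper_force: 0.0
```

Emit:
play_rows:
  plan: [0, 0, 0, 0, -6.65, 0, 0, 0, 0, -6.65, 0, 0, 0, 0, 0, 0, 0, 0, 0, 0]

```text
t: 6.65
tcp_pos: [0.4591, 0.0758, 0.2348]
tool_rot: [0.0, 0.68, 0.733, 0.0]
force: [0.5, 0.1, -0.2]
opening: 0.0857
gripper_force: 0.0
```

```bash
python3 - <<'E'
from st import *
go(.4603,.0765,.1,4.5)
c=r.capture('top'); t=load('top'); d=np.abs(c['frame'].astype(int)-t['frame']).sum(2)
print('B region max/mean diff',d[265:305,252:295].mean(), d[195:240,290:320].mean())
E
```

```text
t 6.65 tcp [0.4591 0.0758 0.2348] yaw 4.36 tilt 0.04 F [ 0.4706  0.0695 -0.2267] M [-0.0177 -0.0274  0.0072] open 0.0857 gf 0.0 q [ 0.0035 -0.3482  1.9665  0.      1.5226 -0.0725]
shift cm [ 0.0582  0.1172 13.4767] twist -0.14462503163128204
B region max/mean diff 26.726744186046513 12.141481481481481
```

Emit:
play_rows:
  plan: [0, 0.06, 0.12, 2.5, 0, 0, 0, 0, 2.5, 0, 0, 0, 0, 2.5, 0, 0, 0, 0, 2.5, 0, 0, 0, 0, 1.8, 0, 0, 0, 0, 1.0, 0, 0, 0, 0, 0.6, 0, 0, 0, 0, 0, 0]

```text
t: 7.37
tcp_pos: [0.4596, 0.0766, 0.0994]
tool_rot: [-0.001, 0.679, 0.734, -0.001]
force: [-1.1, 0.2, 0.4]
opening: 0.0853
gripper_force: 0.0
```

Emit:
play_rows:
  plan: [1, 0, 0, 0, 0, 1, 0, 0, 0, 0, 1, 0, 0, 0, 0, 1, 0, 0, 0, 0, 1, 0, 0, 0, 0, 1, 0, 0, 0, 0, 1, 0, 0, 0, 0, 1, 0, 0, 0, 0]

```text
t: 8.03
tcp_pos: [0.4619, 0.0767, 0.1024]
tool_rot: [0.001, 0.679, 0.734, 0.002]
force: [1.9, 0.5, 5.9]
opening: 0.0596
gripper_force: 43.2
```

Emit:
play_rows:
  plan: [1, 0, 0, -1, 0, 1, 0, 0, -1, 0, 1, 0, 0, -1, 0, 1, 0, 0, -1, 0, 1, 0, 0, 0, 0, 1, 0, 0, 0, 0, 1, 0, 0, 0, 0, 1, 0, 0, 0, 0]

```text
t: 8.7
tcp_pos: [0.4597, 0.0765, 0.1396]
tool_rot: [-0.0, 0.679, 0.734, -0.0]
force: [0.5, 0.7, -1.0]
opening: 0.0592
gripper_force: 42.9
```

```bash
python3 -c "
from st import *
go(.527,-.122,.107,-6.3)"
```

```text
t 8.7 tcp [0.4597 0.0765 0.1396] yaw 4.52 tilt 0.08 F [ 0.5041  0.6815 -0.9699] M [-0.0325  0.066   0.0001] open 0.0592 gf 42.890151363098994 q [ 0.0051 -0.2668  2.0641 -0.      1.3456 -0.0739]
shift cm [-20.3213   5.1509   3.2496] twist 10.823274928538863
```

C weighs about 0.1 kg, so it is empty too. I'll put it back and go to A.

Emit:
play_rows:
  plan: [1, 0, 0, 1, 0, 1, 0, 0, 1, 0, 1, 0, 0, 1, 0, 1, 0, 0, 0.5, 0, 1, 0, 0, 0.2, 0, 1, 0, 0, 0, 0, 0, 0, 0, 0, 0, 0, 0, 0, 0, 0]

```text
t: 9.37
tcp_pos: [0.4602, 0.0765, 0.103]
tool_rot: [0.0, 0.679, 0.734, -0.0]
force: [-0.9, -0.0, -0.1]
opening: 0.0809
gripper_force: 0.0
```

Emit:
play_rows:
  plan: [0, 0, 0, 0, 0, 0, 0, 0, 0, 0, 0, 0, 0, 0, 0, 0, 0, 0, -1, 0, 0, 0, 0, -2.5, 0, 0, 0, 0, -3.5, 0, 0, 0, 0, -3.5, 0, 0, 0, 0, -2.5, 0]

```text
t: 10.03
tcp_pos: [0.461, 0.0765, 0.2376]
tool_rot: [0.002, 0.679, 0.734, 0.001]
force: [0.2, -0.4, -0.1]
opening: 0.085
gripper_force: 0.0
```

```bash
python3 -c "
from st import *
go(.607,.1965,.1,17)"
```

```text
t 10.03 tcp [0.461  0.0765 0.2376] yaw 4.53 tilt 0.25 F [ 0.1513 -0.4173 -0.0862] M [-0.0165 -0.0387  0.0417] open 0.085 gf 0.0 q [ 0.0051 -0.3471  1.9609 -0.      1.5234 -0.0739]
shift cm [10.8106 15.4413 13.8242] twist -12.47298137163558
```

Emit:
play_rows:
  plan: [0, 1.8, 2.57, 0, 0, 0, 1.8, 2.57, 0, 0, 0, 1.8, 2.57, 0, 0, 0, 1.8, 2.57, 0, 0, 0, 1.8, 2.57, 0, 0, 0, 1.8, 2.57, 0, 0, 0, 0, 0, 0, -6.2, 0, 0, 0, 0, -6.2]

```text
t: 10.7
tcp_pos: [0.6063, 0.1975, 0.2332]
tool_rot: [-0.0, 0.593, 0.805, -0.0]
force: [-0.3, -0.6, 0.9]
opening: 0.0855
gripper_force: 0.0
```

Emit:
play_rows:
  plan: [0, 0, 0, 0, 0, 0, 0, 0, 0, 0]

```text
t: 10.87
tcp_pos: [0.6055, 0.1964, 0.2339]
tool_rot: [0.0, 0.596, 0.803, 0.0]
force: [0.0, -0.6, -0.0]
opening: 0.0856
gripper_force: 0.0
```

```bash
python3 -c "
from st import *
go(.607,.1965,.1,17)
c=r.capture('scene');cv2.imwrite('pics/s2.png',cv2.resize(c['frame'][130:380,190:500,::-1],None,fx=2.4,fy=2.4))"
```

```text
t 10.87 tcp [0.6055 0.1964 0.2339] yaw 16.77 tilt 0.03 F [ 0.0087 -0.5656 -0.0323] M [ 0.0392  0.0305 -0.0281] open 0.0856 gf 0.0 q [ 0.1969  0.0779  1.5823  0.      1.481  -0.0959]
shift cm [-0.038   0.1397 13.3885] twist -0.22537871983759317
```

View pics/s2.png

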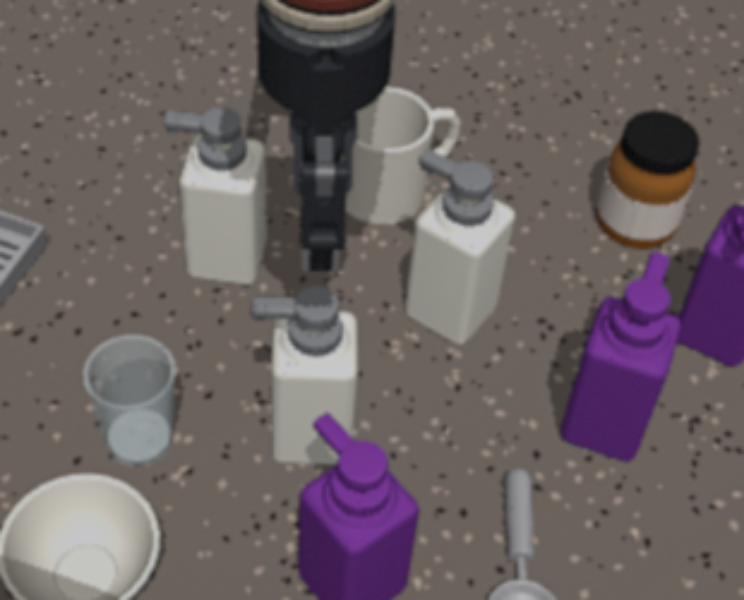

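Both empties stand as before, at (225,200) and (462,240). A is at (315,380), with the gripper above it. The purple spout tip at (325,422) is near the outer finger, so I'll check that clearance.

```bash
python3 - <<'E'
from h import *
t=load('top');h=cv2.cvtColor(t['frame'],cv2.COLOR_RGB2HSV)
m=((h[...,0]>125)&(h[...,0]<160)&(h[...,1]>100)).astype(np.uint8)[140:200,255:310]
c=max(cv2.findContours(m,0,1)[0],key=cv2.contourArea)[:,0]+[255,140]
yaw=np.radians(17);u=np.array([np.cos(yaw),np.sin(yaw)]);v=np.array([-u[1],u[0]])
for z in(.12,.155):
    w=np.array([plane(t,*p,z)[:2] for p in c])-[.607,.1965]; a,b=w@u,w@v
    k=np.abs(b)<.025;print(z,'nearest along finger line',a[k].min() if k.any() else None,[(round(x,3),round(y,3)) for x,y in zip(a,b) if x<.09])
E
```

```text
0.12 nearest along finger line 0.06805143129924802 [(np.float64(0.089), np.float64(0.05)), (np.float64(0.086), np.float64(0.049)), (np.float64(0.086), np.float64(0.047)), (np.float64(0.083), np.float64(0.045)), (np.float64(0.08), np.float64(0.044)), (np.float64(0.078), np.float64(0.042)), (np.float64(0.075), np.float64(0.041)), (np.float64(0.074), np.float64(0.038)), (np.float64(0.072), np.float64(0.037)), (np.float64(0.069), np.float64(0.037)), (np.float64(0.069), np.float64(0.035)), (np.float64(0.068), np.float64(0.033)), (np.float64(0.066), np.float64(0.032)), (np.float64(0.067), np.float64(0.029)), (np.float64(0.066), np.float64(0.027)), (np.float64(0.068), np.float64(0.024)), (np.float64(0.07), np.float64(0.022)), (np.float64(0.071), np.float64(0.019)), (np.float64(0.073), np.float64(0.018)), (np.float64(0.075), np.float64(0.016)), (np.float64(0.076), np.float64(0.013)), (np.float64(0.078), np.float64(0.01)), (np.float64(0.08), np.float64(0.01)), (np.float64(0.082), np.float64(0.007)), (np.float64(0.083), np.float64(0.004)), (np.float64(0.085), np.float64(0.002)), (np.float64(0.
[... 860 characters left out ...]
.float64(0.026)), (np.float64(0.061), np.float64(0.024)), (np.float64(0.062), np.float64(0.021)), (np.float64(0.064), np.float64(0.019)), (np.float64(0.066), np.float64(0.018)), (np.float64(0.067), np.float64(0.015)), (np.float64(0.069), np.float64(0.013)), (np.float64(0.071), np.float64(0.01)), (np.float64(0.073), np.float64(0.01)), (np.float64(0.074), np.float64(0.007)), (np.float64(0.076), np.float64(0.004)), (np.float64(0.077), np.float64(0.002)), (np.float64(0.079), np.float64(-0.001)), (np.float64(0.08), np.float64(-0.003)), (np.float64(0.082), np.float64(-0.004)), (np.float64(0.084), np.float64(-0.007)), (np.float64(0.086), np.float64(-0.007)), (np.float64(0.088), np.float64(-0.008))]
```

Emit:
play_rows:
  plan: [0, 0, 0, 2.5, 0, 0, 0, 0, 2.5, 0, 0, 0, 0, 2.5, 0, 0, 0, 0, 2.5, 0, 0, 0, 0, 1.8, 0, 0, 0, 0, 1.0, 0, 0, 0, 0, 0.6, 0, 0, 0, 0, 0, 0]
  grip_force: 60

```text
t: 11.58
tcp_pos: [0.6048, 0.1961, 0.0985]
tool_rot: [-0.0, 0.596, 0.803, -0.001]
force: [-0.4, -0.5, 0.9]
opening: 0.0855
gripper_force: 0.0
```

Emit:
play_rows:
  plan: [1, 0, 0, 0, 0, 1, 0, 0, 0, 0, 1, 0, 0, 0, 0, 1, 0, 0, 0, 0, 1, 0, 0, 0, 0, 1, 0, 0, 0, 0, 1, 0, 0, 0, 0, 1, 0, 0, 0, 0]

```text
t: 12.25
tcp_pos: [0.6075, 0.1968, 0.1022]
tool_rot: [0.002, 0.595, 0.803, 0.002]
force: [1.3, 0.1, 6.7]
opening: 0.0583
gripper_force: 66.7
```

Emit:
play_rows:
  plan: [1, 0, 0, -1, 0, 1, 0, 0, -1, 0, 1, 0, 0, -1, 0, 1, 0, 0, -1, 0, 1, 0, 0, 0, 0, 1, 0, 0, 0, 0, 1, 0, 0, 0, 0, 1, 0, 0, 0, 0]

```text
t: 12.92
tcp_pos: [0.6047, 0.1962, 0.1383]
tool_rot: [-0.001, 0.595, 0.803, -0.001]
force: [-0.3, -0.8, -3.4]
opening: 0.0583
gripper_force: 65.8
```

```bash
python3 -c "
from st import *
go(.527,-.122,.3,-6.3)"
```

```text
t 12.92 tcp [0.6047 0.1962 0.1383] yaw 16.93 tilt 0.1 F [-0.3334 -0.8079 -3.384 ] M [-0.0378  0.0836 -0.0235] open 0.0583 gf 65.75203543667158 q [ 0.1968  0.1504  1.6672  0.      1.3258 -0.0986]
shift cm [-28.179  -16.7305 -16.1444] twist 23.225852053348103
```

A is the full one, reading about −3.4 N. Lifting it and carrying it over.

Emit:
play_rows:
  plan: [1, 0, 0, -2, 0, 1, 0, 0, -3, 0, 1, 0, 0, -3, 0, 1, 0, 0, -3, 0, 1, -1.6, -0.95, 0, 0, 1, -2.6, -1.55, 0, 0, 1, -2.6, -1.55, 0, 0, 1, -2.6, -1.55, 0, 0]

```text
t: 13.58
tcp_pos: [0.5784, 0.0893, 0.2485]
tool_rot: [-0.0, 0.595, 0.804, -0.0]
force: [1.1, -0.3, -4.2]
opening: 0.0584
gripper_force: 66.0
```

Emit:
play_rows:
  plan: [1, -2.6, -1.55, 0, 0, 1, -2.6, -1.55, 0, 0, 1, -2.6, -1.55, 0, 0, 1, -2.6, -1.55, 0, 0, 1, -2.6, -1.55, 0, 0, 1, -2.6, -1.55, 0, 0, 1, -2.2, -1.3, 0, 0, 1, -1, -0.6, 0, 0]

```text
t: 14.25
tcp_pos: [0.5256, -0.1249, 0.2485]
tool_rot: [-0.0, 0.596, 0.803, -0.001]
force: [0.3, 0.2, -4.0]
opening: 0.0585
gripper_force: 66.1
```

Emit:
play_rows:
  plan: [1, 0, 0, 0, 6, 1, 0, 0, 0, 6, 1, 0, 0, 0, 6, 1, 0, 0, 0, 5.2, 1, 0, 0, 0, 0, 1, 0, 0, 0, 0]

```text
t: 14.75
tcp_pos: [0.5266, -0.1219, 0.2487]
tool_rot: [-0.001, 0.744, 0.668, -0.0]
force: [-0.0, 1.2, -3.6]
opening: 0.0585
gripper_force: 66.0
```

```bash
python3 -c "
from st import *
go(.527,-.122,.109,-6.3)
for n in('top','scene'):
    c=r.capture(n);pickle.dump(c,open(n+'3.pkl','wb'))
c=load('top3')['frame'][:,:,::-1][185:305,380:490];d=load('scene3')['frame'][:,:,::-1][100:300,80:300]
cv2.imwrite('pics/p3.png',np.hstack([cv2.resize(c,(385,420)),cv2.resize(d,(410,420))]))
"
```

```text
t 14.75 tcp [ 0.5266 -0.1219  0.2487] yaw -6.12 tilt 0.06 F [-0.0146  1.2012 -3.6126] M [0.0427 0.0213 0.0203] open 0.0585 gf 66.01913410915586 q [-0.3653 -0.1593  1.7879  0.0003  1.5141 -0.2585]
shift cm [-0.0139  0.0509 13.9746] twist 0.18034026125863
```

View pics/p3.png

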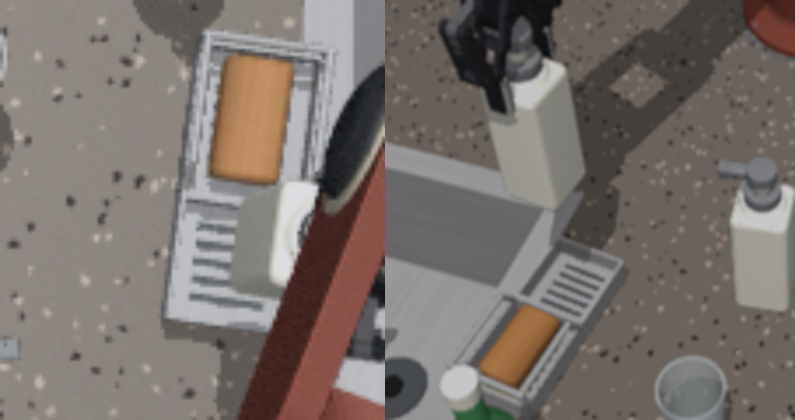

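The bottle hangs above the bay, square to the caddy, with its spout towards the bowl. Lowering it.

Emit:
play_rows:
  plan: [1, 0, 0.05, 2.5, 0, 1, 0, 0, 2.5, 0, 1, 0, 0, 2.5, 0, 1, 0, 0, 2, 0, 1, 0, 0, 1.5, 0, 1, 0, 0, 1, 0, 1, 0, 0, 1, 0, 1, 0, 0, 0.5, 0]

```text
t: 15.52
tcp_pos: [0.527, -0.1222, 0.1132]
tool_rot: [-0.0, 0.745, 0.668, -0.0]
force: [-0.5, -0.3, -3.4]
opening: 0.0585
gripper_force: 65.9
```

Emit:
play_rows:
  plan: [1, 0, 0, 0.2, 0, 1, 0, 0, 0.2, 0, 1, 0, 0, 0.1, 0, 1, 0, 0, 0, 0]

```text
t: 15.85
tcp_pos: [0.5277, -0.1226, 0.11]
tool_rot: [0.001, 0.745, 0.667, 0.0]
force: [-0.6, -0.2, -2.3]
opening: 0.0588
gripper_force: 65.9
```

```bash
python3 -c "
from st import *
go(.527,-.122,.109,-6.3)"
```

```text
t 15.85 tcp [ 0.5277 -0.1226  0.11  ] yaw -6.27 tilt 0.07 F [-0.5932 -0.2133 -2.278 ] M [0.0373 0.0148 0.0311] open 0.0588 gf 65.93430774162698 q [-0.3656 -0.039   1.915   0.      1.2643 -0.2562]
shift cm [ 0.0467 -0.0795  0.0997] twist 0.031141947973703843
```

Contact is just beginning. I'll lower it 1.5 mm more, release and retreat.

Emit:
play_rows:
  plan: [1, 0, 0, 0.1, 0, 1, 0, 0, 0.05, 0, 1, 0, 0, 0, 0, 0, 0, 0, 0, 0, 0, 0, 0, 0, 0, 0, 0, 0, 0, 0, 0, 0, 0, 0, 0, 0, 0, 0, 0, 0]

```text
t: 16.52
tcp_pos: [0.5274, -0.1224, 0.108]
tool_rot: [0.0, 0.745, 0.667, 0.0]
force: [-0.1, -0.2, 0.1]
opening: 0.0854
gripper_force: 0.0
```

Emit:
play_rows:
  plan: [0, 0, 0, -1, 0, 0, 0, 0, -2.5, 0, 0, 0, 0, -3, 0, 0, 0, 0, -3, 0, 0, 0, 0, -2, 0, 0, 0, 0, 0, 0]

```text
t: 17.02
tcp_pos: [0.5302, -0.1234, 0.2301]
tool_rot: [0.005, 0.745, 0.667, 0.003]
force: [-1.0, -0.4, 0.7]
opening: 0.0858
gripper_force: 0.0
```

```bash
python3 -c "
from st import *
go()
for n in('top','scene'):
    c=r.capture(n);pickle.dump(c,open(n+'4.pkl','wb'))
c=load('top4')['frame'][:,:,::-1][185:305,380:490];d=load('scene4')['frame'][:,:,::-1][120:300,80:300]
cv2.imwrite('pics/p4.png',np.hstack([cv2.resize(c,(385,420)),cv2.resize(d,(410,335)) if 0 else cv2.copyMakeBorder(cv2.resize(d,(410,335)),0,85,0,0,0)]))
"
```

```text
t 17.02 tcp [ 0.5302 -0.1234  0.2301] yaw -6.27 tilt 0.65 F [-0.9704 -0.4385  0.6929] M [ 0.0107 -0.045   0.0402] open 0.0858 gf 0.0 q [-0.3655 -0.1476  1.8084  0.      1.4695 -0.2561]
shift cm [0. 0. 0.] twist None
```

View pics/p4.png

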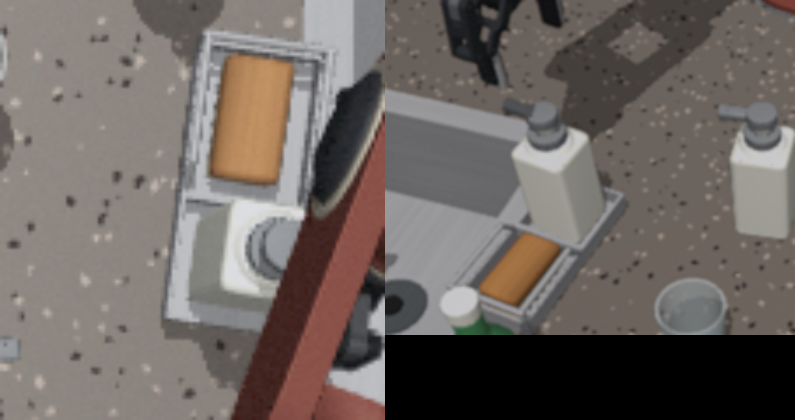

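It stands upright in the bay, spout towards the bowl, head at crop (545,108). I'll check the axis by ray and shut the fingers.

Emit:
play_rows:
  plan: [1, 0, 0, 0, 0, 1, 0, 0, 0, 0, 1, 0, 0, 0, 0, 1, 0, 0, 0, 0, 1, 0, 0, 0, 0, 1, 0, 0, 0, 0, 1, 0, 0, 0, 0, 1, 0, 0, 0, 0]

```text
t: 17.78
tcp_pos: [0.5273, -0.1224, 0.2227]
tool_rot: [-0.0, 0.745, 0.667, -0.0]
force: [0.4, 0.6, 0.2]
opening: 0.0001
gripper_force: 0.0
```

```bash
python3 -c "
from st import *
s=load('scene4')
u,v=80+(545-385)*220/410,120+109*180/335
print(plane(s,u,v,.168), proj(s,(.527,-.122,.17)),(u,v))
go(.527,-.122,.175)"
```

```text
[ 0.528  -0.1212  0.168 ] [165.4706 177.3077] (165.85365853658539, 178.56716417910448)
t 17.78 tcp [ 0.5273 -0.1224  0.2227] yaw -6.27 tilt 0.01 F [0.3816 0.5576 0.1524] M [ 0.0227 -0.011   0.0196] open 0.0001 gf 0.0 q [-0.3656 -0.1427  1.8164 -0.      1.468  -0.2561]
shift cm [ 0.0352 -0.0294  4.7738] twist None
```

The axis is within 1–2 mm of the TCP. Pressing.

Emit:
play_rows:
  plan: [1, 0, 0, 2, 0, 1, 0, 0, 2, 0, 1, 0, 0, 1, 0, 1, 0, 0, 0.4, 0, 1, 0, 0, 0.3, 0, 1, 0, 0, 0.3, 0, 1, 0, 0, 0.3, 0, 1, 0, 0, 0.2, 0]

```text
t: 18.45
tcp_pos: [0.5282, -0.1226, 0.1602]
tool_rot: [0.001, 0.745, 0.667, 0.001]
force: [-4.4, 2.3, 16.4]
opening: 0.0002
gripper_force: 7.7
```

Emit:
play_rows:
  plan: [1, 0, 0, 0.2, 0, 1, 0, 0, 0, 0, 1, 0, 0, 0, 0, 1, 0, 0, 0, 0]

```text
t: 18.78
tcp_pos: [0.5295, -0.1229, 0.1606]
tool_rot: [0.003, 0.745, 0.667, 0.002]
force: [-4.0, 2.8, 14.7]
opening: 0.0
gripper_force: 7.3
```

The pump is at its stop: z stays at 0.160 with about 15 N. Retreating straight up.

Emit:
play_rows:
  plan: [1, 0, 0, -0.5, 0, 1, 0, 0, -0.8, 0, 1, 0, 0, -1.5, 0, 1, 0, 0, -2.5, 0, 1, 0, 0, -3, 0, 1, 0, 0, -3, 0, 1, 0, 0, -2, 0, 1, 0, 0, 0, 0]

```text
t: 19.45
tcp_pos: [0.5296, -0.1234, 0.2953]
tool_rot: [0.005, 0.745, 0.667, 0.002]
force: [0.7, -1.1, 0.4]
opening: 0.0002
gripper_force: 0.0
```

```bash
python3 -c "
from st import *
go()
for n in('top','scene'):
    c=r.capture(n);pickle.dump(c,open(n+'5.pkl','wb'))
d=load('scene5')['frame'][:,:,::-1][100:400,70:520]
cv2.imwrite('pics/p5.png',cv2.resize(d,(800,533)))
"
```

```text
t 19.45 tcp [ 0.5296 -0.1234  0.2953] yaw -6.28 tilt 0.61 F [ 0.6555 -1.0567  0.3876] M [ 0.0152 -0.0609  0.0236] open 0.0002 gf 0.0 q [-0.3657 -0.1794  1.7291 -0.0003  1.5812 -0.2561]
shift cm [0. 0. 0.] twist None
```

View pics/p5.png

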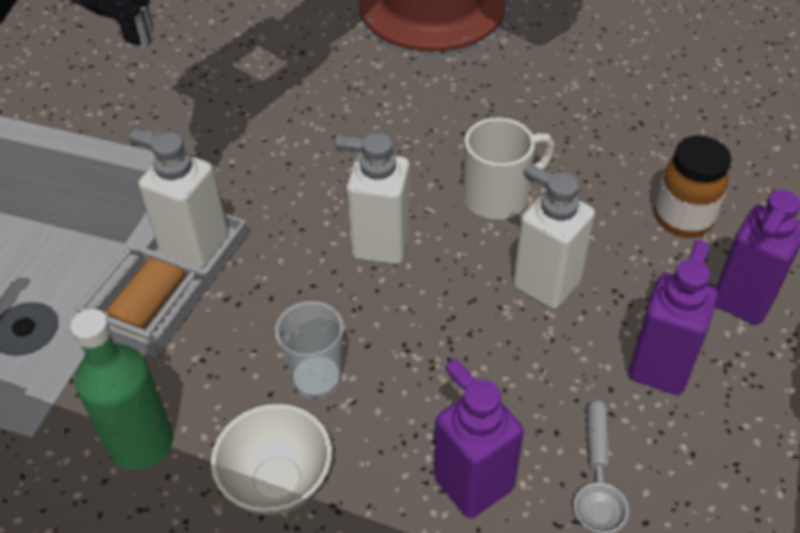

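The full dispenser stands in the bay at (180,200) with its pump up again. The empties stand at (380,200) and (553,235), everything else is in place, and the arm is clear.

```bash
python3 -c "
from rig import r
print(r.sign_off())"
```

```text
the job is handed in; nothing more can be done
None
```

The full dispenser, which started at the back of the three, stands upright in the vacant caddy bay with its spout towards the sink; its pump was pressed to the stop and is up again, both empties are back where they stood, and the job was handed in at about 19.5 s (the sign-off returned no verdict).

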